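# Re-hang the drop front of the small case with its hinge pin

### The arm

A 6-joint arm with a two-finger parallel gripper is mounted at the origin on a cart in front of the work surface, level with it; the furniture and walls round the work are solid. World frame = base frame: x ahead of the robot, y to its left, z up, the work surface at z = 0. Lengths are in m, angles in rad, forces in N, time in s.
With the tool pointing down it reaches from about 0.35 to 0.85 m from the base axis. Payload 8.1 kg.
Tool frame: the origin (TCP) lies at the centre of the arm's flange, where the gripper is bolted on; the fingertips stand 186 mm ahead of it and the grasp point (between the pads) lies 167 mm ahead of it; z points along the fingers, y is the line along which they close (so a half turn about z gives the same grasp; the last joint's range is limited). The gripper opens to 93 mm and grips with 3 to 60 N. Pads are 15 mm wide; open, the fingers measure 128 mm over their backs; the gripper's body (75 mm by 188 mm) begins 65 mm behind the grasp point.
Start: joints at [1.026, 0.13, 1.488, -0, 1.523, -0.085], TCP at [0.266, 0.538, 0.405] pointing down, gripper open.
Joint ranges: [-2.96, 2.96], [-0.89, 2.26], [0.02, 2.5], [-1.34, 4.48], [0, 2.73], [-2.66, 2.66]. Speed limits (rad/s): [2.39, 2.39, 2.79, 3.14, 3.14, 3.14].

### API

Orientations are given as a rotation vector (axis times angle).
In Python, from plant import robot gives the robot as it stands.
- The arm moves only by the tool apply_moves, never from a script. Its argument "series" is a list of rows, each a list of 2 entries, a list of its own where there are three numbers: the shift along the tool's x, y, z in mm, then the turn, a rotation vector about the tool's x, y, z in rad. A call has 1 to 12 rows; each row shifts and turns the commanded pose from where the row before left it, along the tool's axes as they then stand; what a row does not reach is not made up. A row lasts 1/12 s, in which the tool goes at most 41.7 mm and 7.16 degrees, less where a joint would pass 70% of its speed; a pose out of reach is approached as far as the arm can. A call is refused whole if a number of a shift passes 41.7 or a number of a turn 0.125, either way. A call with a gripper value outside its range is refused whole. "claw" is the opening, from 0 (shut) to 1 (fully open), set as the call begins (left out, the last holds). The fingers move at their own pace and stop on an object; "newtons" is the grip in N (left out, the last holds). Time passes only in rows, so rows that do not move let the fingers close. It gives the time, the measured TCP pose, the force, the opening and the grip force at its end, in the units of the state.
- robot.read_state(): the state, without advancing time (a new reading comes with each control period).
- robot.read_camera(name): name is "side" or "top"; returns (picture, depth): 420x560x3 uint8, blue, green, red; 420x560 float32, m along the optical axis (not along the pixel's ray), 0 where there is no reading.
- robot.calibration(name): a dict with "fx", "fy", "cx", "cy" (pixels), "D" ([k1, k2, p1, p2, k3] as OpenCV has them; the pictures are not rectified), "extrinsics" (4x4, takes a point from world to camera coordinates). Camera axes: x right, y down, z forward; pixel columns grow to the right and rows downward; lengths in m; the calibration is good to about 2 mm. A picture is of the moment at which its call begins. calibration takes no time and is no camera call.
- robot.close_job(): hands the job in; it is judged then, once.
The state is a dict: "t": time; "q": joint angles; "dq": joint speeds; "joint_torque": joint torques, N m; "tool_pos": TCP position; "orientation": TCP orientation; "force": force on the tool from outside, world axes, zero at the start; "wrist_torque": the same for the moment, N m; "opening": finger opening in m; "gripper_force": force on a finger pad.
Only numpy, scipy, OpenCV 4.12 (cv2) and the standard library are available. Lean on these libraries where they do the work, as an engineer would, in place of code of your own. Each camera call takes 0.05 s, during which the arm holds its last target. There are 200 camera calls.

### The job

The drop front of the small wooden case lies in place but its hinge pin is out. Take the wooden hand float by its handle, lay it flat on top of the steel pin and, with the float alone as your palm (fingers off the pin), roll the pin across the grey runway until it lies against the stop rail; then set the float down flat on the bare table. Finally push the pin endways along the rail through all five hinge knuckles until its tapered nose has come right out of the last one, leaving the blunt tail standing out about a finger's breadth at the near end, and leave the other things on the table undisturbed.

Things in the scene. Friction and masses are not known exactly. Their poses are not given: they have to be found in the camera images.
- fixture: Fixed plywood assembly board, 230 (x) x 360 (y) x 10 mm, with runway, stop rail and case on it; origin at the centre of its underside on the table, z up. In its frame (mm): grey level runway x -115 to 30, y -175 to 30, top z = 15; open-topped wooden case x 36 to 112, y 30 to 170, rim at z = 70; hinge line parallel to y at x = 20, z = 25, from y = 40 to 160.
- first_knuckle (a point): Centre of the mouth of the first of five brass hinge knuckles (fixture frame 20, 40, 25 mm). They are 22 mm long, 2.5 mm apart, 29 mm outer and 25 mm inner diameter; 1, 3, 5 are fixed to the case, 2 and 4 are on the flap. The pin lying on the runway against the rail is in line with them and enters when pushed towards the fixture's +y.
- last_knuckle (a point): Centre of the far end of the fifth and last knuckle, on the hinge line (fixture frame 20, 160, 25 mm).
- rail (a point): Middle of the top near edge of the dark wooden stop rail along the runway's far edge (fixture frame 30, -72.5, 25 mm). The rail's near face is at x = 30, from y = -175 to 30; it stands 10 mm above the runway and is 14 mm thick. Facing it before the first knuckle, a slanting lead-in cheek, 15 mm above the runway, runs from x = -12, y = 10 to x = 8, y = 36 and guides the nose.
- flap: The loose drop front, 0.3 kg: wooden plate 60 x 116 x 10 mm lying flat on the assembly board before the case, its two brass knuckles already in line between the case's. Origin on the board's top straight below the hinge line, in the middle of its width (fixture frame 20, 100, 10 mm); y along the hinge; plate at x -77 to -17 mm. It needs no handling.
- pin: Plain steel hinge pin, 20 mm diameter, 160 mm long, about 0.2 kg, lying on the runway roughly parallel to the rail, free to roll. Origin at mid-axis; its y runs along the axis to the nose (+80 mm), which points to the knuckles; x and z turn as it rolls. Under a float that does not slip it travels half as far as the float.
- pin_nose (a point): Centre of the pin's nose end, on its axis; the nose tapers from 20 to 11 mm diameter over its last 12 mm.
- pin_tail (a point): Centre of the pin's flat tail end, on its axis; two dark grooves mark the tail.
- float: Wooden hand float: flat pale plate 150 (x) x 84 (y) x 10 mm with an upright dark handle on top, 22 mm thick (x), 80 mm long (y), its top 50 mm above the underside. Origin at the centre of the underside, z up. 0.25 kg. It lies flat on the table, left or right of the fixture; grip the handle across its 22 mm.
- optic_mould: Bystander: pale ribbed round mould, 68 mm diameter, 54 mm high; origin under its centre. It stands on the other side from the float.
- wax_tin: Bystander: flat round tin, 67 mm diameter, 24 mm high; origin under its centre.
- cabinet_jar: Bystander: squat clear glass jar with a black lid, 60 mm diameter, 58 mm high; origin under its centre.

How it is judged:
By the outcome, as a careful person would: the job done as asked, in the order asked, and still so for the second after the job is handed in, with the robot touching nothing.
It also fails if it takes over 67 s, if anything falls off the work surface, if the arm or the gripper's body presses on something with over 40 N, if the wrist force passes 120 N, or if a joint passes its speed limit or range.

## Working session

There is one attempt and no reset: what is moved stays moved. The work goes in short steps, Python scripts to look and compute and a tool call to move; the robot and the scene stay as the last step left them, time stands still between calls to the robot, and variables do not carry over. Pictures are saved under pics/ and viewed, at most 10 in all, crops included, and the job is handed in when it is done.

Besides the shell and the picture viewer there is one more tool, called after "Emit:" by a JSON object that holds its "method" and its "body", one argument or row to a line. apply_moves: Moves the arm, as the interface text tells. Its arguments: {"type":"object","properties":{"series":{"type":"array"},"claw":{"type":"number"},"newtons":{"type":"number"}},"required":["series"]}

```bash
ls; mkdir -p pics
cat > h.py <<'E'
import numpy as np, cv2
from plant import robot
from scipy.spatial.transform import Rotation as R
def cal(n):
    c=robot.calibration(n); K=np.array([[c['fx'],0,c['cx']],[0,c['fy'],c['cy']],[0,0,1.]]); return K,np.array(c['D'],float),np.array(c['extrinsics'],float)
def onplane(n,uv,z):
    K,D,E=cal(n); p=cv2.undistortPoints(np.array(uv,float).reshape(-1,1,2),K,D).reshape(-1,2)
    d=np.c_[p,np.ones(len(p))]@E[:3,:3]; o=-E[:3,:3].T@E[:3,3]
    return o+d*((z-o[2])/d[:,2])[:,None]
def proj(n,P):
    K,D,E=cal(n); return cv2.projectPoints(np.array(P,float).reshape(-1,1,3),cv2.Rodrigues(E[:3,:3])[0],E[:3,3],K,D)[0].reshape(-1,2)
def cloud(n,depth):
    K,D,E=cal(n); h,w=depth.shape; u,v=np.meshgrid(np.arange(w),np.arange(h))
    p=cv2.undistortPoints(np.stack([u,v],-1).reshape(-1,1,2).astype(float),K,D).reshape(-1,2)
    X=np.c_[p,np.ones(len(p))]*depth.reshape(-1,1)
    return ((X-E[:3,3])@E[:3,:3]).reshape(h,w,3)
E
python3 - <<'E'
from h import *
for n in ('top','side'):
    im,d=robot.read_camera(n); cv2.imwrite(f'pics/{n}0.png',im); np.save(f'{n}0.npy',d)
    K,D,E=cal(n); print(n,K[0,0],D,-E[:3,:3].T@E[:3,3],E[:3,:3].round(2).tolist())
s=robot.read_state(); print(s)
E
```

```text
pics
top 532.7595301056873 [-0.08704604  0.          0.          0.          0.        ] [ 0.37661321 -0.01547914  1.48353917] [[-0.02, -1.0, 0.01], [-0.99, 0.02, -0.1], [0.1, -0.01, -0.99]]
side 392.63466171990615 [-0.05827163  0.          0.          0.          0.        ] [ 0.33921867 -0.87825396  0.69062478] [[0.98, -0.21, 0.0], [-0.12, -0.57, -0.81], [0.17, 0.79, -0.58]]
{'t': 0.1, 'q': array([ 1.02560820e+00,  1.31087047e-01,  1.48915962e+00, -2.89656624e-05,
        1.52297432e+00, -8.53748130e-02]), 'dq': array([ 3.43497230e-05, -1.81954330e-03, -9.71215317e-04, -5.32861046e-04,
        1.26479338e-03,  7.71541415e-04]), 'joint_torque': array([ 1.05001487e-03, -5.61345077e+01, -4.93093693e+01,  7.70285237e-02,
        2.91584601e-02, -1.00060211e-04]), 'tool_pos': array([0.26613663, 0.53752509, 0.40379716]), 'orientation': array([-7.15815812e-01, -3.05846476e+00,  2.44542460e-03]), 'force': array([-0.06320648,  0.77343279,  0.0354243 ]), 'wrist_torque': array([ 0.07568942, -0.01199345, -0.00079594]), 'gripper_force': 0.0, 'opening': 0.09290812593515355}
```

View pics/top0.png

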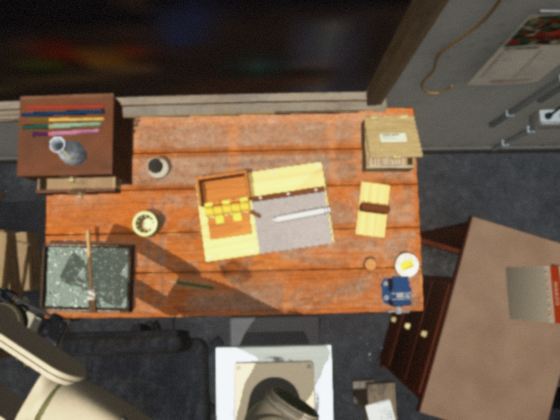

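View pics/side0.png

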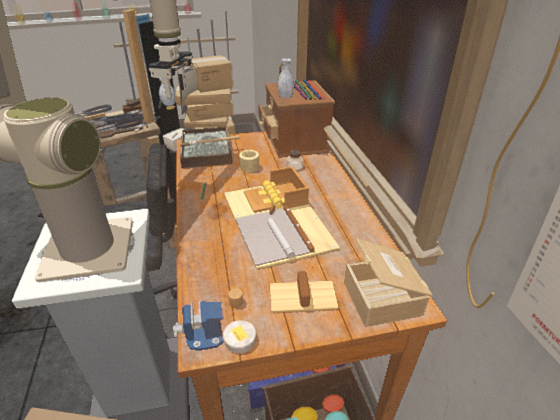

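The top view shows the board at about (265,212), the runway at (292,218) with the pin from (275,218) to (328,210). The float is at (373,210), the mould at (145,223), the jar at (157,167), the tin at (406,264), the open box at (390,140) and the case at (225,205).

Run:
```python
from h import *
im=cv2.imread('pics/top0.png'); d=np.load('top0.npy')
c=im[150:280,190:420]; cv2.imwrite('pics/topc.png',cv2.resize(c,None,fx=3.4,fy=3.4,interpolation=cv2.INTER_CUBIC))
hsv=cv2.cvtColor(im,cv2.COLOR_BGR2HSV); P=cloud('top',d)
for n,(u,v) in dict(run=(270,235),runb=(315,240),board=(300,178),float=(370,192),table=(345,230),pin=(300,214)).items(): print(n,hsv[v,u],P[v,u].round(4))
```

```text
run [ 13  27 199] [0.4539 0.0011 0.0142]
runb [ 13  29 203] [ 0.4375 -0.1231  0.0097]
board [ 29  78 245] [ 0.6118 -0.0862  0.0098]
float [ 25 108 244] [ 0.5686 -0.282   0.0058]
table [ 12 186 189] [ 0.4639 -0.2087 -0.0015]
pin [ 24   5 238] [ 0.5083 -0.0823  0.0352]
```

View pics/topc.png

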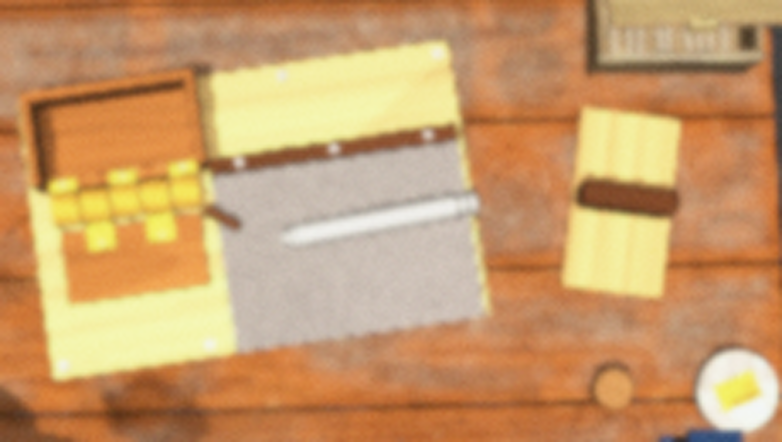

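The crop shows board corners at about (447,42), (490,312) and (55,380). The rail runs from (455,138) to (207,172), the pin from nose (283,238) to tail (478,205), and the float corners are (583,107), (681,120), (662,297) and (564,285).

Run:
```python
from h import *
im=cv2.imread('pics/top0.png'); hsv=cv2.cvtColor(im,cv2.COLOR_BGR2HSV)
f=lambda c:(np.array(c,float)+.5)/3.4-.5+[190,150]
def rig(A,B):
    a,b=A.mean(0),B.mean(0); U,S,V=np.linalg.svd((A-a).T@(B-b)); Rm=(V.T*[1,np.linalg.det(V.T@U.T)])@U.T; t=b-Rm@a
    return Rm,t,np.linalg.norm(A@Rm.T+t-B,axis=1)
M=np.array([[115,-180,10],[-115,-180,10],[-115,180,10],[30,-175,25],[-115,30,15],[30,30,25]])/1000
c=[(447,42),(490,312),(55,380),(456,138),(235,352),(207,172)]
W=np.array([onplane('top',f(p),m[2])[0][:2] for p,m in zip(c,M)])
Rm,t,r=rig(M[:,:2],W); print('fixture',t.round(4),'yaw',np.degrees(np.arctan2(Rm[1,0],Rm[0,0])),(r*1000).round(1))
pe=onplane('top',[f((283,238)),f((478,205))],.025)[:,:2]; print('pin world',pe.round(4),'len',np.linalg.norm(pe[0]-pe[1]),'fixframe mm',((pe-t)@Rm*1000).round(1))
m=cv2.inRange(hsv,(18,50,150),(36,200,255)); m[:,:345]=0;m[:,395:]=0;m[:170]=0;m[250:]=0
m=cv2.morphologyEx(m,cv2.MORPH_CLOSE,np.ones((13,13)))
k=max(cv2.findContours(m,0,2)[0],key=cv2.contourArea); w=onplane('top',k.reshape(-1,2),.01)[:,:2]*1000
print('float',cv2.minAreaRect(w.astype(np.float32)))
h=cv2.inRange(hsv,(0,30,0),(20,255,130)); h&=cv2.erode(m,np.ones((3,3))); ys,xs=np.nonzero(h)
w=onplane('top',np.c_[xs,ys],.05)[:,:2]*1000; print('handle',cv2.minAreaRect(w.astype(np.float32)),w.mean(0))
# reproject for side overlay
S=np.array([[115,-180,10],[-115,-180,10],[-115,180,10],[30,-175,25],[30,30,25],[20,40,25],[20,160,25],[36,30,70],[112,30,70],[112,170,70]])/1000
Wd=np.c_[S[:,:2]@Rm.T+t,S[:,2]]; np.savez('fx.npz',R=Rm,t=t)
for n in('side','top'):
    I=cv2.imread(f'pics/{n}0.png'); I=cv2.resize(I,None,fx=3,fy=3,interpolation=cv2.INTER_CUBIC)
    for q in proj(n,np.r_[Wd,np.c_[pe,[.025]*2]]): cv2.circle(I,tuple(int(x) for x in (q+.5)*3-.5),3,(255,0,0),-1)
    cv2.imwrite(f'pics/ov_{n}.png',I[500:960,600:1300] if n=='side' else I[450:840,570:1260])
```

```text
fixture [0.5223 0.0179] yaw 7.264137467504353 [3.2 1.4 2.4 1.7 0.2 2.4]
pin world [[ 0.4954 -0.0079]
 [ 0.5186 -0.1664]] len 0.16023840281129723 fixframe mm [[ -30.   -22.1]
 [ -26.9 -182.3]]
float ((520.0537719726562, -286.12420654296875), (83.60230255126953, 150.7487030029297), 81.34193420410156)
handle ((518.9140014648438, -279.25079345703125), (69.83966827392578, 19.35264015197754), 81.60723114013672) [ 518.88258016 -276.5574029 ]
```

View pics/ov_side.png

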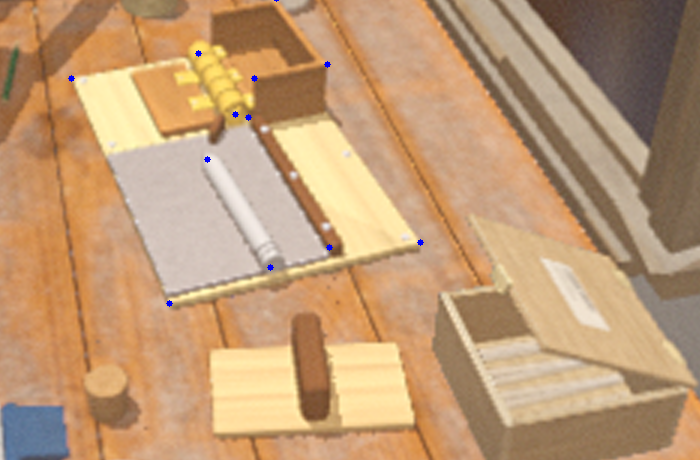

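Emit:
{"method": "apply_moves", "body": {
  "series": [
    [[0,0,8],[0,0,0.105]],
    [[0,0,8],[0,0,0.105]],
    [[0,0,8],[0,0,0.105]],
    [[0,0,8],[0,0,0.105]],
    [[0,0,8],[0,0,0.105]],
    [[0,0,8],[0,0,0.105]],
    [[0,0,8],[0,0,0.105]],
    [[0,0,8],[0,0,0.105]],
    [[0,0,8],[0,0,0.105]],
    [[0,0,8],[0,0,0.105]],
    [[0,0,8],[0,0,0.105]],
    [[0,0,8],[0,0,0.105]]
  ],
  "claw": 1
}}

```text
t: 1.1
tool_pos: [0.2661, 0.5375, 0.3078]
orientation: [2.386, 2.044, -0.002]
force: [0.3, -0.1, -0.9]
opening: 0.0929
gripper_force: 0.0
```

Emit:
{"method": "apply_moves", "body": {
  "series": [
    [[-32.3,15.6,0],[0,0,0]],
    [[-32.3,15.6,0],[0,0,0]],
    [[-32.3,15.6,0],[0,0,0]],
    [[-32.3,15.6,0],[0,0,0]],
    [[-32.3,15.6,0],[0,0,0]],
    [[-32.3,15.6,0],[0,0,0]],
    [[-32.3,15.6,0],[0,0,0]],
    [[-32.3,15.6,0],[0,0,0]],
    [[-32.3,15.6,0],[0,0,0]],
    [[-32.3,15.6,0],[0,0,0]],
    [[-32.3,15.6,0],[0,0,0]],
    [[-32.3,15.6,0],[0,0,0]]
  ]
}}

```text
t: 2.1
tool_pos: [0.3937, 0.1249, 0.3086]
orientation: [-2.38, -2.05, 0.0]
force: [1.4, 0.4, -0.3]
opening: 0.0929
gripper_force: 0.0
```

Emit:
{"method": "apply_moves", "body": {
  "series": [
    [[-32.3,15.6,0],[0,0,0]],
    [[-32.3,15.6,0],[0,0,0]],
    [[-32.3,15.6,0],[0,0,0]],
    [[-32.3,15.6,0],[0,0,0]],
    [[-32.3,15.6,0],[0,0,0]],
    [[-32.3,15.6,0],[0,0,0]],
    [[-32.3,15.6,0],[0,0,0]],
    [[-32.3,15.6,0],[0,0,0]],
    [[-32.3,15.6,0],[0,0,0]],
    [[-32.3,15.6,0],[0,0,0]],
    [[-32.3,15.6,0],[0,0,0]],
    [[-32.3,15.6,0],[0,0,0]]
  ]
}}

```text
t: 3.1
tool_pos: [0.5214, -0.2863, 0.3081]
orientation: [-2.38, -2.049, 0.0]
force: [0.3, -0.1, 0.9]
opening: 0.0934
gripper_force: 0.0
```

```bash
cat >> h.py <<'E'
F=np.load('fx.npz')
def fw(x,y): return F['R']@np.array([x,y])/1000+F['t']   # fixture mm -> world
def go(xyz,yaw_y):
    "tool-frame mm shift to TCP xyz at current attitude, and z turn to bring tool y to world angle yaw_y (deg)"
    s=robot.read_state(); T=R.from_rotvec(s['orientation']); m=T.as_matrix()
    y=np.degrees(np.arctan2(m[1,1],m[0,1])); tz=np.radians((-(yaw_y-y)+180)%360-180)
    down=R.align_vectors([[0,0,-1]],[m[:,2]])[0]
    print('pos',s['tool_pos'].round(4),'yaw_y %.2f'%y,'zaxis',m[:,2].round(4),'shift',(m.T@(np.array(xyz)-s['tool_pos'])*1000).round(1),'turnz %.4f'%tz,'F',s['force'].round(1),'open %.4f'%s['opening'],'t %.2f'%s['t'],'q6 %.2f'%s['q'][5])
E
python3 - <<'E'
from h import *
go([.5195,-.285,.205],-8.66)
E
```

```text
pos [ 0.5214 -0.2863  0.3081] yaw_y -8.55 zaxis [-7.e-04  5.e-04 -1.e+00] shift [  0.9  -2.  103.1] turnz 0.0019 F [ 0.3 -0.1  0.9] open 0.0934 t 3.10 q6 -0.44
```

Emit:
{"method": "apply_moves", "body": {
  "series": [
    [[0,-2,20],[0,0,0]],
    [[0,0,25],[0,0,0]],
    [[0,0,25],[0,0,0]],
    [[0,0,20],[0,0,0]],
    [[0,0,13],[0,0,0]],
    [[0,0,0],[0,0,0]],
    [[0,0,0],[0,0,0]]
  ]
}}

```text
t: 3.68
tool_pos: [0.5192, -0.284, 0.2052]
orientation: [-2.379, -2.049, 0.001]
force: [0.3, 0.0, -0.3]
opening: 0.093
gripper_force: 0.0
```

Emit:
{"method": "apply_moves", "body": {
  "series": [
    [[0,0,0],[0,0,0]],
    [[0,0,0],[0,0,0]],
    [[0,0,0],[0,0,0]],
    [[0,0,0],[0,0,0]],
    [[0,0,0],[0,0,0]],
    [[0,0,0],[0,0,0]],
    [[0,0,0],[0,0,0]],
    [[0,0,0],[0,0,0]],
    [[0,0,0],[0,0,0]],
    [[0,0,0],[0,0,0]]
  ],
  "claw": 0,
  "newtons": 40
}}

```text
t: 4.52
tool_pos: [0.5194, -0.2842, 0.2057]
orientation: [-2.381, -2.05, 0.0]
force: [-0.7, 0.7, 0.2]
opening: 0.0311
gripper_force: 0.0
```

Run:
```python
from h import *
go([.5195,-.285,.205],-8.66)
im,d=robot.read_camera('side'); cv2.imwrite('pics/s1.png',cv2.resize(im[150:360,150:430],None,fx=2.8,fy=2.8,interpolation=cv2.INTER_CUBIC))
```

```text
pos [ 0.5194 -0.2842  0.2057] yaw_y -8.54 zaxis [-1.e-04  1.e-04 -1.e+00] shift [-0.8  0.2  0.7] turnz 0.0021 F [-0.7  0.7  0.2] open 0.0311 t 4.52 q6 -0.44
```

View pics/s1.png

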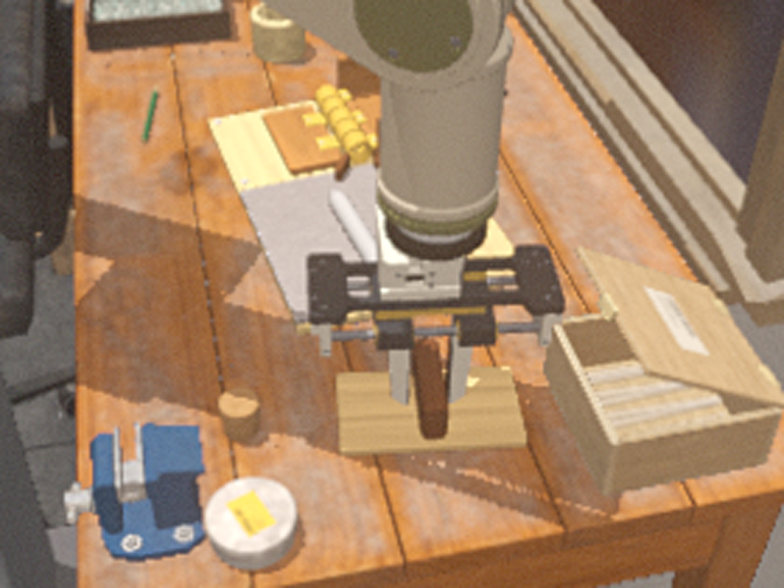

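The fingers straddle the handle, at (400,370) and (460,370), and are still closing.

Emit:
{"method": "apply_moves", "body": {
  "series": [
    [[0,0,0],[0,0,0]],
    [[0,0,0],[0,0,0]],
    [[0,0,0],[0,0,0]],
    [[0,0,0],[0,0,0]],
    [[0,0,0],[0,0,0]],
    [[0,0,0],[0,0,0]]
  ]
}}

```text
t: 5.07
tool_pos: [0.5195, -0.2842, 0.2057]
orientation: [2.381, 2.05, 0.0]
force: [1.2, 0.1, -0.6]
opening: 0.0216
gripper_force: 40.0
```

Emit:
{"method": "apply_moves", "body": {
  "series": [
    [[0,0,-10],[0,0,0]],
    [[0,0,-20],[0,0,0]],
    [[0,0,-20],[0,0,0]],
    [[0,0,-20],[0,0,0]],
    [[0,0,-10],[0,0,0]],
    [[0,0,0],[0,0,0]]
  ]
}}

```text
t: 5.57
tool_pos: [0.5203, -0.2848, 0.2892]
orientation: [2.377, 2.047, 0.002]
force: [1.1, -1.0, -2.7]
opening: 0.0216
gripper_force: 40.0
```

Run:
```python
from h import *
im,d=robot.read_camera('top'); cv2.imwrite('pics/t1.png',im)
p=fw(-28-26,-102); print(p); go([*p,.285],7.8)
P=cloud('top',d)
m=(P[...,2]>.05)&(P[...,2]<.13)&(abs(P[...,0]-.52)<.12)&(abs(P[...,1]+.285)<.09)
hsv=cv2.cvtColor(im,cv2.COLOR_BGR2HSV); m=m&(cv2.inRange(hsv,(15,40,60),(40,220,255))>0)
w=P[m]; print(m.sum(),np.median(w,0),cv2.minAreaRect((w[:,:2]*1000).astype(np.float32)),np.percentile(w[:,2],[5,50,95]))
```

```text
[ 0.48161436 -0.09014012]
pos [ 0.5198 -0.2845  0.2872] yaw_y -8.54 zaxis [ 0.0022 -0.0016 -1.    ] shift [186.5 -66.6   1.8] turnz -0.2851 F [ 0.  -0.6 -3.3] open 0.0215 t 5.62 q6 -0.44
336 [ 0.55979326 -0.26621088  0.09132554] ((544.7787475585938, -283.5932922363281), (190.28831481933594, 75.19823455810547), 0.5663687586784363) [0.05838294 0.09132554 0.09669966]
```

Emit:
{"method": "apply_moves", "body": {
  "series": [
    [[0,0,0],[0,0,-0.07]],
    [[0,0,0],[0,0,-0.075]],
    [[0,0,0],[0,0,-0.07]],
    [[0,0,0],[0,0,-0.07]],
    [[20,-1,0],[0,0,0]],
    [[30,-2,0],[0,0,0]],
    [[34,-2,0],[0,0,0]],
    [[34,-2,0],[0,0,0]],
    [[34,-2,0],[0,0,0]],
    [[30,-2,0],[0,0,0]],
    [[16,-1,0],[0,0,0]],
    [[0,0,0],[0,0,0]]
  ]
}}

```text
t: 6.62
tool_pos: [0.4792, -0.0866, 0.2836]
orientation: [-2.059, -2.367, 0.001]
force: [-0.0, 0.5, -3.7]
opening: 0.022
gripper_force: 40.0
```

Run:
```python
from h import *
p=fw(-28-26,-102); go([*p,.241],7.8)
im,d=robot.read_camera('side'); cv2.imwrite('pics/s2.png',cv2.resize(im[150:330,180:400],None,fx=3.3,fy=3.3,interpolation=cv2.INTER_CUBIC))
```

```text
pos [ 0.4792 -0.0866  0.2836] yaw_y 7.95 zaxis [-0.0037  0.0022 -1.    ] shift [-4.   2.  42.6] turnz 0.0026 F [-0.   0.5 -3.7] open 0.0220 t 6.62 q6 -0.42
```

View pics/s2.png

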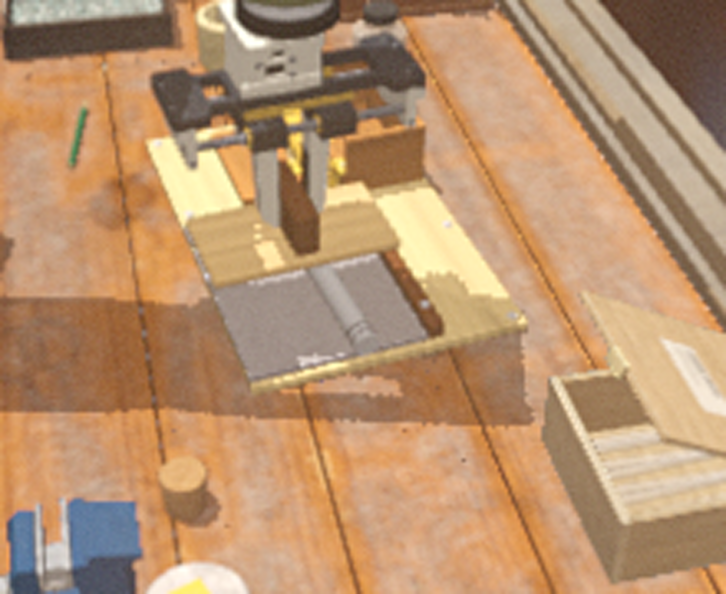

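The float hangs level above the pin, which is still at about (345,300).

Emit:
{"method": "apply_moves", "body": {
  "series": [
    [[-4,2,0],[0,0,0]],
    [[0,0,12],[0,0,0]],
    [[0,0,12],[0,0,0]],
    [[0,0,10],[0,0,0]],
    [[0,0,4],[0,0,0]],
    [[0,0,2],[0,0,0]],
    [[0,0,0],[0,0,0]],
    [[0,0,0],[0,0,0]]
  ]
}}

```text
t: 7.33
tool_pos: [0.4833, -0.0935, 0.2458]
orientation: [-2.066, -2.367, 0.0]
force: [0.0, -0.2, -2.7]
opening: 0.0215
gripper_force: 40.0
```

Emit:
{"method": "apply_moves", "body": {
  "series": [
    [[0,0,1],[0,0,0]],
    [[0,0,1],[0,0,0]],
    [[0,0,1],[0,0,0]],
    [[0,0,0],[0,0,0]],
    [[0,0,0],[0,0,0]]
  ]
}}

```text
t: 7.75
tool_pos: [0.4832, -0.0933, 0.2429]
orientation: [2.065, 2.367, 0.0]
force: [-0.1, 0.1, -3.2]
opening: 0.0219
gripper_force: 40.0
```

Emit:
{"method": "apply_moves", "body": {
  "series": [
    [[0,0,1],[0,0,0]],
    [[0,0,1],[0,0,0]],
    [[0,0,0],[0,0,0]],
    [[0,0,0],[0,0,0]]
  ]
}}

```text
t: 8.08
tool_pos: [0.4832, -0.0933, 0.2407]
orientation: [2.065, 2.367, -0.0]
force: [-0.0, 0.3, -2.7]
opening: 0.0216
gripper_force: 40.0
```

Emit:
{"method": "apply_moves", "body": {
  "series": [
    [[0,0,0.7],[0,0,0]],
    [[0,0,0.7],[0,0,0]],
    [[0,0,0],[0,0,0]],
    [[0,0,0],[0,0,0]]
  ]
}}

```text
t: 8.42
tool_pos: [0.484, -0.0932, 0.2405]
orientation: [2.064, 2.366, 0.003]
force: [-0.0, 4.1, 6.0]
opening: 0.0221
gripper_force: 40.0
```

Emit:
{"method": "apply_moves", "body": {
  "series": [
    [[0,4,0],[0,0,0]],
    [[0,6,0],[0,0,0]],
    [[0,7,0],[0,0,0]],
    [[0,7,0],[0,0,0]],
    [[0,7,0],[0,0,0]],
    [[0,7,0],[0,0,0]],
    [[0,7,0],[0,0,0]],
    [[0,5,0],[0,0,0]],
    [[0,0,0],[0,0,0]],
    [[0,0,0],[0,0,0]]
  ]
}}

```text
t: 9.25
tool_pos: [0.5337, -0.086, 0.2406]
orientation: [2.064, 2.367, 0.003]
force: [-0.2, 5.6, 7.7]
opening: 0.0219
gripper_force: 40.0
```

Run:
```python
from h import *
p=fw(44,-102); go([*p,.2407],7.26)
im,d=robot.read_camera('side'); cv2.imwrite('pics/s3.png',cv2.resize(im[190:330,210:390],None,fx=4,fy=4,interpolation=cv2.INTER_CUBIC))
```

```text
pos [ 0.5337 -0.086   0.2406] yaw_y 7.82 zaxis [ 2.2e-03  9.0e-04 -1.0e+00] shift [ 2.  45.8 -0. ] turnz 0.0097 F [-0.2  5.6  7.7] open 0.0219 t 9.25 q6 -0.39
```

View pics/s3.png

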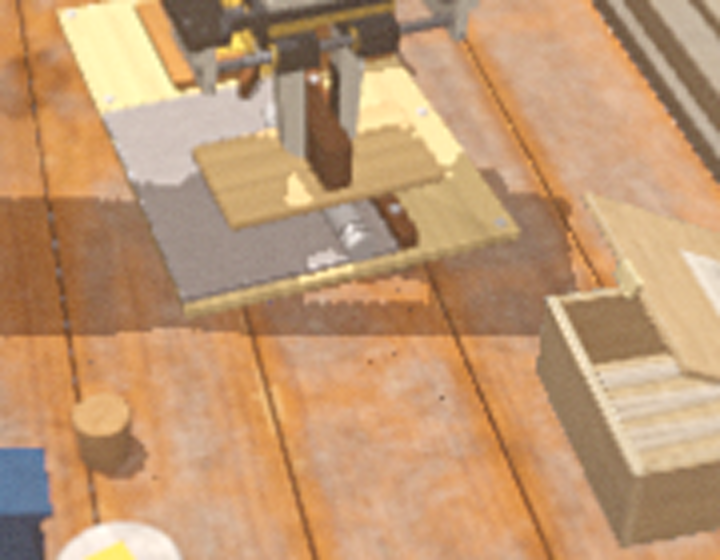

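The pin has rolled part-way; its tail is at about (348,232) and the rail end at (405,230).

Emit:
{"method": "apply_moves", "body": {
  "series": [
    [[0,6,0],[0,0,0]],
    [[0,6,0],[0,0,0]],
    [[0,6,0],[0,0,0]],
    [[0,6,0],[0,0,0]],
    [[0,6,0],[0,0,0]],
    [[0,5,0],[0,0,0]],
    [[0,4,0],[0,0,0]],
    [[0,3,0],[0,0,0]],
    [[0,0,0],[0,0,0]]
  ]
}}

```text
t: 10.05
tool_pos: [0.5749, -0.0807, 0.2405]
orientation: [2.065, 2.367, 0.001]
force: [-3.6, 3.2, 9.7]
opening: 0.0218
gripper_force: 40.0
```

Emit:
{"method": "apply_moves", "body": {
  "series": [
    [[0,2,0],[0,0,0]],
    [[0,2,0],[0,0,0]],
    [[0,2,0],[0,0,0]],
    [[0,0,0],[0,0,0]],
    [[0,0,0],[0,0,0]]
  ]
}}

```text
t: 10.47
tool_pos: [0.5796, -0.0803, 0.2404]
orientation: [-2.064, -2.366, 0.004]
force: [-10.9, 0.9, 14.3]
opening: 0.0222
gripper_force: 40.0
```

Emit:
{"method": "apply_moves", "body": {
  "series": [
    [[0,2,0],[0,0,0]],
    [[0,2,0],[0,0,0]],
    [[0,0,0],[0,0,0]],
    [[0,0,0],[0,0,0]]
  ]
}}

```text
t: 10.8
tool_pos: [0.5836, -0.08, 0.2404]
orientation: [-2.064, -2.366, 0.004]
force: [-9.5, -0.5, 14.8]
opening: 0.022
gripper_force: 40.0
```

Run:
```python
from h import *
p=fw(44,-102); go([*p,.2407],7.26)
im,d=robot.read_camera('side'); cv2.imwrite('pics/s4.png',cv2.resize(im[190:330,210:390],None,fx=4,fy=4,interpolation=cv2.INTER_CUBIC))
```

```text
pos [ 0.5836 -0.08    0.2404] yaw_y 7.79 zaxis [-2.7e-03 -9.0e-04 -1.0e+00] shift [ 2.8 -4.5 -0.3] turnz 0.0093 F [-9.5 -0.5 14.8] open 0.0220 t 10.80 q6 -0.36
```

View pics/s4.png

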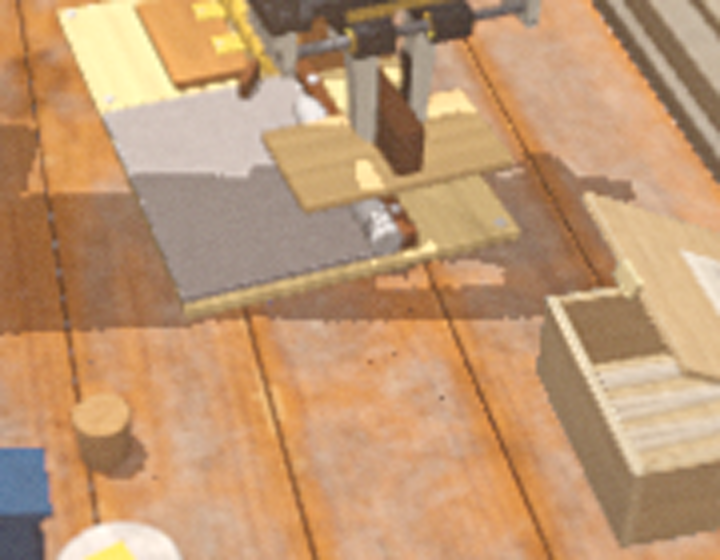

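The pin lies against the rail; its tail is at about (382,232) and its nose at (310,105). Next I lift the float and return it to the table.

Emit:
{"method": "apply_moves", "body": {
  "series": [
    [[0,0,-4],[0,0,0]],
    [[0,0,-8],[0,0,0]],
    [[0,0,-20],[0,0,0]],
    [[0,0,-20],[0,0,0]],
    [[-21,-10,-8],[0,0,0]],
    [[-27,-14,0],[0,0,0]],
    [[-33,-16,0],[0,0,0]],
    [[-33,-16,0],[0,0,0]],
    [[-33,-16,0],[0,0,0]],
    [[-27,-14,0],[0,0,0]],
    [[-20,-10,0],[0,0,0]],
    [[0,0,0],[0,0,0]]
  ]
}}

```text
t: 11.85
tool_pos: [0.5138, -0.2887, 0.2996]
orientation: [2.069, 2.362, -0.003]
force: [-0.2, -0.6, -1.8]
opening: 0.0217
gripper_force: 40.0
```

Run:
```python
from h import *
go([.515,-.285,.2065],7.8)
im,d=robot.read_camera('top'); cv2.imwrite('pics/t2.png',im)
hsv=cv2.cvtColor(im,cv2.COLOR_BGR2HSV)
m=cv2.inRange(hsv,(0,0,200),(180,18,255)); m[:,:240]=0;m[:,340:]=0;m[:175]=0;m[235:]=0
ks=cv2.findContours(m,0,2)[0]
for k in ks:
    if cv2.contourArea(k)>25:
        r=cv2.minAreaRect(k.astype(np.float32)); w=onplane('top',k.reshape(-1,2),.028)[:,:2]; f=(w-F['t'])@F['R']*1000
        print(r,f.min(0).round(1),f.max(0).round(1),f.mean(0).round(1))
cv2.imwrite('pics/t2c.png',cv2.resize(im[160:270,195:395],None,fx=3.9,fy=3.9,interpolation=cv2.INTER_CUBIC))
```

```text
pos [ 0.5138 -0.2887  0.2996] yaw_y 7.57 zaxis [-4.e-04 -2.e-03 -1.e+00] shift [ 3.7  1.7 93.1] turnz -0.0040 F [-0.2 -0.6 -1.8] open 0.0217 t 11.85 q6 -0.73
((298.0107421875, 198.0724639892578), (4.469734191894531, 56.56778335571289), 81.57302856445312) [  12.2 -177.4] [ 24.7 -21.5] [  19.  -103.3]
```

View pics/t2c.png

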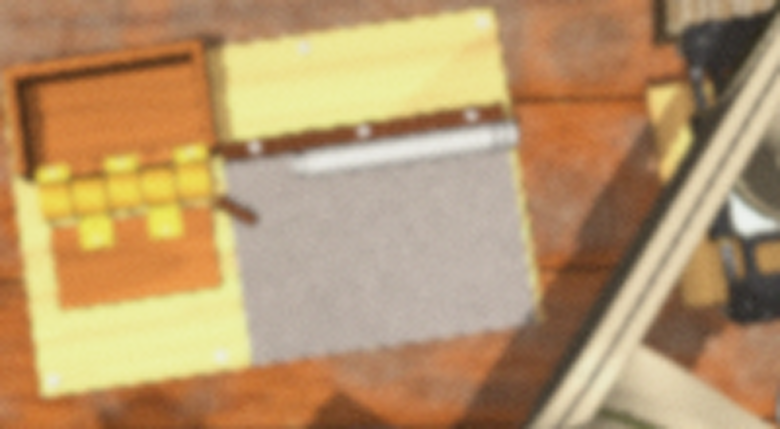

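The pin lies along the rail, tail at (518,133) and nose at (297,165) in the crop. Setting the float down.

Emit:
{"method": "apply_moves", "body": {
  "series": [
    [[3,2,20],[0,0,0]],
    [[0,0,25],[0,0,0]],
    [[0,0,22],[0,0,0]],
    [[0,0,14],[0,0,0]],
    [[0,0,7],[0,0,0]],
    [[0,0,3],[0,0,0]],
    [[0,0,1.5],[0,0,0]],
    [[0,0,0],[0,0,0]],
    [[0,0,0],[0,0,0]]
  ]
}}

```text
t: 12.65
tool_pos: [0.5177, -0.2818, 0.2083]
orientation: [2.064, 2.366, 0.0]
force: [-0.5, -0.1, -2.8]
opening: 0.0217
gripper_force: 40.0
```

Emit:
{"method": "apply_moves", "body": {
  "series": [
    [[0,0,1.3],[0,0,0]],
    [[0,0,1],[0,0,0]],
    [[0,0,0.7],[0,0,0]],
    [[0,0,0],[0,0,0]],
    [[0,0,0],[0,0,0]]
  ]
}}

```text
t: 13.07
tool_pos: [0.5176, -0.2819, 0.2057]
orientation: [2.064, 2.366, 0.0]
force: [-3.6, 1.4, 7.5]
opening: 0.022
gripper_force: 40.0
```

Seated on the table. Opening and rising.

Emit:
{"method": "apply_moves", "body": {
  "series": [
    [[0,0,0],[0,0,0]],
    [[0,0,0],[0,0,0]],
    [[0,0,0],[0,0,0]],
    [[0,0,0],[0,0,0]],
    [[0,0,0],[0,0,0]],
    [[0,0,0],[0,0,0]],
    [[0,0,0],[0,0,0]],
    [[0,0,0],[0,0,0]]
  ],
  "claw": 0.75
}}

```text
t: 13.73
tool_pos: [0.517, -0.2815, 0.2038]
orientation: [-2.065, -2.367, 0.0]
force: [0.5, -0.3, 0.2]
opening: 0.068
gripper_force: 0.0
```

Emit:
{"method": "apply_moves", "body": {
  "series": [
    [[0,0,-10],[0,0,0]],
    [[0,0,-20],[0,0,0]],
    [[0,0,-25],[0,0,0]],
    [[0,0,-25],[0,0,0]],
    [[0,0,-15],[0,0,0]],
    [[0,0,0],[0,0,0]]
  ]
}}

```text
t: 14.23
tool_pos: [0.5184, -0.2824, 0.3044]
orientation: [2.06, 2.361, 0.002]
force: [1.1, -0.0, 0.7]
opening: 0.0696
gripper_force: 0.0
```

Run:
```python
from h import *
tl=onplane('top',[[327.4,193.7]],.027)[0]; print('tail fix',((tl[:2]-F['t'])@F['R']*1000).round(1))
for k in ((16,-225),(16,20)): print(k,fw(*k).round(4))
p=fw(16,-225); go([*p,.23],-82.74)
```

```text
tail fix [  18.6 -181.5]
(16, -225) [ 0.5666 -0.2033]
(16, 20) [0.5356 0.0397]
pos [ 0.5184 -0.2824  0.3044] yaw_y 7.80 zaxis [ 0.0066 -0.0044 -1.    ] shift [72.2 58.  74.4] turnz 1.5802 F [ 1.1 -0.   0.7] open 0.0696 t 14.23 q6 -0.72
```

Emit:
{"method": "apply_moves", "body": {
  "series": [
    [[0,0,0],[0,0,0.12]],
    [[0,0,0],[0,0,0.12]],
    [[0,0,0],[0,0,0.12]],
    [[0,0,0],[0,0,0.12]],
    [[0,0,0],[0,0,0.12]],
    [[0,0,0],[0,0,0.12]],
    [[0,0,0],[0,0,0.12]],
    [[0,0,0],[0,0,0.12]],
    [[0,0,0],[0,0,0.12]],
    [[0,0,0],[0,0,0.12]],
    [[0,0,0],[0,0,0.12]],
    [[0,0,0],[0,0,0.12]]
  ],
  "claw": 0
}}

```text
t: 15.23
tool_pos: [0.5167, -0.2813, 0.2979]
orientation: [-3.114, -0.408, 0.002]
force: [0.0, 0.1, 0.0]
opening: 0.0006
gripper_force: 0.0
```

Emit:
{"method": "apply_moves", "body": {
  "series": [
    [[0,0,0],[0,0,0.07]],
    [[0,0,0],[0,0,0.07]],
    [[0,0,0],[0,0,0]]
  ]
}}

```text
t: 15.48
tool_pos: [0.5168, -0.2813, 0.298]
orientation: [-3.135, -0.194, 0.002]
force: [0.0, 0.5, 0.0]
opening: 0.0007
gripper_force: 0.0
```

Run:
```python
from h import *
p=fw(16,-208); go([*p,.23],-82.74)
```

```text
pos [ 0.5168 -0.2813  0.298 ] yaw_y -82.93 zaxis [-1.1e-03  7.0e-04 -1.0e+00] shift [ 59.1 -88.2  68. ] turnz -0.0033 F [0.  0.5 0. ] open 0.0007 t 15.48 q6 0.86
```

Emit:
{"method": "apply_moves", "body": {
  "series": [
    [[12,-18,0],[0,0,0]],
    [[17,-25,0],[0,0,0]],
    [[18,-27,0],[0,0,0]],
    [[12,-18,0],[0,0,0]],
    [[0,0,20],[0,0,0]],
    [[0,0,28],[0,0,0]],
    [[0,0,20],[0,0,0]],
    [[0,0,0],[0,0,0]],
    [[0,0,0],[0,0,0]]
  ]
}}

```text
t: 16.23
tool_pos: [0.5636, -0.1863, 0.2293]
orientation: [-3.133, -0.202, 0.005]
force: [0.3, -0.0, 1.2]
opening: 0.0005
gripper_force: 0.0
```

Run:
```python
from h import *
p=fw(16,-208); go([*p,.207],-82.74)
```

```text
pos [ 0.5636 -0.1863  0.2293] yaw_y -82.64 zaxis [-0.0036  0.0015 -1.    ] shift [ 0.9  0.3 22.3] turnz 0.0018 F [ 0.3 -0.   1.2] open 0.0005 t 16.23 q6 1.04
```

Emit:
{"method": "apply_moves", "body": {
  "series": [
    [[0,0,8],[0,0,0]],
    [[0,0,9],[0,0,0]],
    [[0,0,5],[0,0,0]],
    [[0,0,0],[0,0,0]],
    [[0,-2,0],[0,0,0]],
    [[0,-2,0],[0,0,0]],
    [[0,-2,0],[0,0,0]],
    [[0,-2,0],[0,0,0]],
    [[0,0,0],[0,0,0]]
  ]
}}

```text
t: 16.98
tool_pos: [0.5635, -0.1784, 0.2092]
orientation: [3.135, 0.2, 0.001]
force: [-0.4, -0.4, -1.4]
opening: 0.0004
gripper_force: 0.0
```

Emit:
{"method": "apply_moves", "body": {
  "series": [
    [[0,-2,0],[0,0,0]],
    [[0,-2,0],[0,0,0]],
    [[0,-2,0],[0,0,0]],
    [[0,0,0],[0,0,0]],
    [[0,0,0],[0,0,0]]
  ]
}}

```text
t: 17.4
tool_pos: [0.5627, -0.1727, 0.2088]
orientation: [-3.135, -0.199, 0.0]
force: [0.1, 0.5, -0.2]
opening: 0.0005
gripper_force: 0.0
```

```bash
cat > look.py <<'E'
from h import *
import sys
s=robot.read_state(); f=(s['tool_pos'][:2]-F['t'])@F['R']*1000; print('tcp fix',f.round(1),s['tool_pos'][2].round(4))
go([*fw(16,f[1]),.207],-82.74)
E
python3 look.py
```

```text
tcp fix [  16.  -194.1] 0.2088
pos [ 0.5627 -0.1727  0.2088] yaw_y -82.72 zaxis [-0.  0. -1.] shift [0.  0.  1.8] turnz 0.0003 F [ 0.1  0.5 -0.2] open 0.0005 t 17.40 q6 1.06
```

Emit:
{"method": "apply_moves", "body": {
  "series": [
    [[0,-3,0],[0,0,0]],
    [[0,-3,0],[0,0,0]],
    [[0,-3,0],[0,0,0]],
    [[0,-3,0],[0,0,0]],
    [[0,-3,0],[0,0,0]],
    [[0,-3,0],[0,0,0]],
    [[0,-3,0],[0,0,0]],
    [[0,-3,0],[0,0,0]],
    [[0,-3,0],[0,0,0]],
    [[0,-3,0],[0,0,0]],
    [[0,0,0],[0,0,0]]
  ]
}}

```text
t: 18.32
tool_pos: [0.5588, -0.1425, 0.2088]
orientation: [-3.135, -0.2, 0.0]
force: [0.2, 0.5, 0.1]
opening: 0.0005
gripper_force: 0.0
```

```bash
cat >> look.py <<'E'
im,d=robot.read_camera('top'); hsv=cv2.cvtColor(im,cv2.COLOR_BGR2HSV)
P=onplane('top',np.stack(np.meshgrid(np.arange(560),np.arange(420)),-1).reshape(-1,2),.028)[:,:2]
f=((P-F['t'])@F['R']*1000).reshape(420,560,2)
# profile along the hinge line: brightness/saturation at fixture x 14..24, by y
for y in range(-220,40,8):
    m=(abs(f[...,0]-19)<5)&(abs(f[...,1]-y)<4); print(y,*np.median(hsv[m],0).astype(int),end=' | ')
E
python3 look.py
```

```text
tcp fix [  16.  -163.7] 0.2088
pos [ 0.5588 -0.1425  0.2088] yaw_y -82.71 zaxis [-1.e-04  3.e-04 -1.e+00] shift [0.  0.  1.8] turnz 0.0005 F [0.2 0.5 0.1] open 0.0005 t 18.32 q6 1.10
-220 20 63 189 | -212 20 63 181 | -204 20 65 165 | -196 19 66 149 | -188 20 62 149 | -180 21 61 169 | -172 20 63 161 | -164 20 68 101 | -156 20 66 106 | -148 21 63 133 | -140 22 52 146 | -132 21 37 76 | -124 21 39 139 | -116 20 55 210 | -108 20 58 184 | -100 20 59 209 | -92 19 59 155 | -84 15 19 80 | -76 22 16 148 | -68 25 10 223 | -60 25 7 229 | -52 23 10 226 | -44 25 9 228 | -36 25 8 229 | -28 26 8 229 | -20 21 9 229 | -12 24 11 224 | -4 27 10 228 | 4 18 15 206 | 12 16 23 196 | 20 14 32 189 | 28 25 64 211 | 36 22 137 211 |
```

Emit:
{"method": "apply_moves", "body": {
  "series": [
    [[0,-3,0],[0,0,0]],
    [[0,-3,0],[0,0,0]],
    [[0,-3,0],[0,0,0]],
    [[0,-3,0],[0,0,0]],
    [[0,-3,0],[0,0,0]],
    [[0,-3,0],[0,0,0]],
    [[0,-3,0],[0,0,0]],
    [[0,-3,0],[0,0,0]],
    [[0,-3,0],[0,0,0]],
    [[0,-3,0],[0,0,0]],
    [[0,-2,0],[0,0,0]],
    [[0,0,0],[0,0,0]]
  ]
}}

```text
t: 19.37
tool_pos: [0.5548, -0.1109, 0.2088]
orientation: [-3.135, -0.2, 0.0]
force: [0.1, 1.1, 0.2]
opening: 0.0005
gripper_force: 0.0
```

Emit:
{"method": "apply_moves", "body": {
  "series": [
    [[0,-2,0],[0,0,0]],
    [[0,-2,0],[0,0,0]],
    [[0,-2,0],[0,0,0]],
    [[0,-2,0],[0,0,0]],
    [[0,-2,0],[0,0,0]],
    [[0,-2,0],[0,0,0]],
    [[0,-2,0],[0,0,0]],
    [[0,-2,0],[0,0,0]],
    [[0,-2,0],[0,0,0]],
    [[0,-2,0],[0,0,0]],
    [[0,0,0],[0,0,0]]
  ]
}}

```text
t: 20.28
tool_pos: [0.5523, -0.0911, 0.2088]
orientation: [-3.135, -0.199, 0.0]
force: [-0.3, -0.4, 0.0]
opening: 0.0002
gripper_force: 0.0
```

```bash
cat >> look.py <<'E'
print()
sd,_=robot.read_camera('side'); cv2.imwrite('pics/side_last.png',sd)
E
python3 look.py
```

```text
tcp fix [  16.  -111.9] 0.2088
pos [ 0.5523 -0.0911  0.2088] yaw_y -82.72 zaxis [-1.e-04  2.e-04 -1.e+00] shift [0.  0.  1.8] turnz 0.0003 F [-0.3 -0.4  0. ] open 0.0002 t 20.28 q6 1.19
-220 19 59 210 | -212 20 60 185 | -204 20 60 212 | -196 19 62 139 | -188 20 62 186 | -180 20 60 215 | -172 20 60 210 | -164 20 61 201 | -156 20 62 193 | -148 20 62 184 | -140 20 64 174 | -132 20 65 161 | -124 20 63 157 | -116 19 64 157 | -108 20 64 143 | -100 20 68 102 | -92 20 68 98 | -84 20 61 129 | -76 20 40 95 | -68 20 21 124 | -60 20 27 145 | -52 20 59 208 | -44 20 59 187 | -36 20 60 211 | -28 20 58 180 | -20 23 16 168 | -12 22 10 224 | -4 23 8 230 | 4 25 8 228 | 12 28 7 230 | 20 25 8 230 | 28 25 9 230 | 36 24 27 231 |
```

Emit:
{"method": "apply_moves", "body": {
  "series": [
    [[0,-3,0],[0,0,0]],
    [[0,-3,0],[0,0,0]],
    [[0,-3,0],[0,0,0]],
    [[0,-3,0],[0,0,0]],
    [[0,-3,0],[0,0,0]],
    [[0,-3,0],[0,0,0]],
    [[0,-3,0],[0,0,0]],
    [[0,-3,0],[0,0,0]],
    [[0,-3,0],[0,0,0]],
    [[0,-3,0],[0,0,0]]
  ]
}}

```text
t: 21.22
tool_pos: [0.5485, -0.0614, 0.2089]
orientation: [3.135, 0.199, 0.0]
force: [-0.5, -1.2, 0.9]
opening: 0.0007
gripper_force: 0.5
```

Emit:
{"method": "apply_moves", "body": {
  "series": [
    [[0,-3,0],[0,0,0]],
    [[0,-3,0],[0,0,0]],
    [[0,-3,0],[0,0,0]],
    [[0,-3,0],[0,0,0]],
    [[0,-3,0],[0,0,0]],
    [[0,-3,0],[0,0,0]],
    [[0,-3,0],[0,0,0]],
    [[0,-3,0],[0,0,0]],
    [[0,-3,0],[0,0,0]],
    [[0,-3,0],[0,0,0]]
  ]
}}

```text
t: 22.05
tool_pos: [0.5447, -0.0317, 0.2089]
orientation: [3.135, 0.199, 0.0]
force: [1.0, -3.0, 1.1]
opening: 0.0006
gripper_force: 0.8
```

Emit:
{"method": "apply_moves", "body": {
  "series": [
    [[0,-3,0],[0,0,0]],
    [[0,-3,0],[0,0,0]],
    [[0,-3,0],[0,0,0]],
    [[0,-3,0],[0,0,0]],
    [[0,-3,0],[0,0,0]],
    [[0,-3,0],[0,0,0]],
    [[0,-3,0],[0,0,0]],
    [[0,-3,0],[0,0,0]],
    [[0,-3,0],[0,0,0]],
    [[0,-3,0],[0,0,0]],
    [[0,0,0],[0,0,0]]
  ]
}}

```text
t: 22.97
tool_pos: [0.5407, -0.0015, 0.2086]
orientation: [-3.135, -0.2, 0.001]
force: [-0.5, 0.3, -0.1]
opening: 0.0008
gripper_force: 0.0
```

```bash
sed -i 's/range(-220,40,8)/[*range(-40,44,6),*range(150,190,4)]/' look.py; python3 look.py
```

```text
tcp fix [ 15.8 -21.6] 0.2086
pos [ 0.5407 -0.0015  0.2086] yaw_y -82.71 zaxis [-7.e-04  5.e-04 -1.e+00] shift [0.2 0.  1.6] turnz 0.0005 F [-0.5  0.3 -0.1] open 0.0008 t 22.97 q6 1.35
-40 20 61 189 | -34 20 63 186 | -28 20 64 177 | -22 20 64 175 | -16 20 64 164 | -10 20 63 161 | -4 20 65 154 | 2 20 65 146 | 8 19 68 129 | 14 20 66 123 | 20 20 62 124 | 26 18 46 125 | 32 20 28 144 | 38 18 49 146 | 150 26 164 241 | 154 26 163 241 | 158 27 142 241 | 162 27 111 241 | 166 28 92 241 | 170 28 91 240 | 174 26 102 235 | 178 16 152 201 | 182 13 179 192 | 186 12 183 192 |
```

Emit:
{"method": "apply_moves", "body": {
  "series": [
    [[0,-3,0],[0,0,0]],
    [[0,-3,0],[0,0,0]],
    [[0,-3,0],[0,0,0]],
    [[0,-3,0],[0,0,0]],
    [[0,-3,0],[0,0,0]],
    [[0,-3,0],[0,0,0]],
    [[0,-3,0],[0,0,0]],
    [[0,-2,0],[0,0,0]],
    [[0,0,0],[0,0,0]]
  ]
}}

```text
t: 23.82
tool_pos: [0.538, 0.0211, 0.2089]
orientation: [-3.135, -0.2, -0.0]
force: [-0.8, 0.7, -0.5]
opening: 0.0003
gripper_force: 0.0
```

```bash
python3 look.py
python3 - <<'E'
import cv2
a=cv2.imread('pics/side_last.png')[140:270,190:330]
cv2.imwrite('pics/fin1.png',cv2.resize(a,None,fx=4.5,fy=4.5,interpolation=cv2.INTER_CUBIC))
from h import *
# nose end: silhouette in both views, low-saturation pixels near expected positions
for n in('side',):
    q=lambda y,z=25: proj(n,[[*fw(20,y),z/1000]])[0].round(1)
    print(q(160),q(172),q(180),q(20),q(40))
E
```

```text
tcp fix [16.   1.2] 0.2089
pos [0.538  0.0211 0.2089] yaw_y -82.71 zaxis [ 0.e+00  2.e-04 -1.e+00] shift [0.  0.  1.9] turnz 0.0005 F [-0.8  0.7 -0.5] open 0.0003 t 23.82 q6 1.39
-40 20 61 183 | -34 20 62 203 | -28 21 60 193 | -22 20 62 192 | -16 20 62 188 | -10 20 62 187 | -4 20 63 182 | 2 19 64 174 | 8 20 65 167 | 14 20 65 167 | 20 20 65 164 | 26 20 67 158 | 32 20 69 146 | 38 20 68 138 | 150 26 164 241 | 154 26 159 240 | 158 25 122 239 | 162 24 51 233 | 166 22 24 220 | 170 21 29 213 | 174 18 52 212 | 178 13 132 196 | 182 12 177 187 | 186 12 184 191 | 
[265.9 184.3] [264.8 182.4] [264.  181.2] [280.5 208.1] [278.2 204.4]
```

Emit:
{"method": "apply_moves", "body": {
  "series": [
    [[0,-2,0],[0,0,0]],
    [[0,-2,0],[0,0,0]],
    [[0,-2,0],[0,0,0]],
    [[0,0,0],[0,0,0]],
    [[0,0,0],[0,0,0]],
    [[0,8,0],[0,0,0]],
    [[0,16,0],[0,0,0]],
    [[0,16,-20],[0,0,0]],
    [[0,25,-30],[0,0,0]],
    [[0,30,-20],[0,0,0]],
    [[0,30,0],[0,0,0]],
    [[0,0,0],[0,0,0]]
  ]
}}

```text
t: 24.92
tool_pos: [0.5542, -0.1025, 0.2815]
orientation: [3.132, 0.194, 0.007]
force: [0.3, 0.6, -0.1]
opening: 0.0004
gripper_force: 0.0
```

```bash
python3 look.py
python3 - <<'E'
from h import *
im,_=robot.read_camera('top'); sd,_=robot.read_camera('side')
a=cv2.resize(im[180:250,190:290],None,fx=7,fy=4*7/4,interpolation=cv2.INTER_CUBIC)[:290]
a=cv2.resize(im[183:227,192:278],None,fx=8,fy=8,interpolation=cv2.INTER_CUBIC)[:290]
b=cv2.resize(sd[165:230,230:316],None,fx=8,fy=8,interpolation=cv2.INTER_CUBIC)[:300]
b=cv2.resize(sd[170:215,230:316],None,fx=8,fy=6.6,interpolation=cv2.INTER_CUBIC)
cv2.imwrite('pics/fin.png',np.vstack([a,b])); print(np.vstack([a,b]).shape)
for n,o,s in(('top',(192,183),(8,8)),('side',(230,170),(8,6.6))):
  for y in(12,20,40,160,172,180): print(n,y,((proj(n,[[*fw(20,y),.025]])[0]-o)*s).round(0))
E
```

```text
tcp fix [  16.5 -123.5] 0.2815
pos [ 0.5542 -0.1025  0.2815] yaw_y -82.92 zaxis [ 0.0049 -0.0034 -1.    ] shift [-0.8 -0.3 74.5] turnz -0.0031 F [ 0.3  0.6 -0.1] open 0.0004 t 24.92 q6 1.17
-40 20 58 205 | -34 17 35 148 | -28 14 31 176 | -22 13 31 184 | -16 13 31 185 | -10 13 30 186 | -4 14 30 187 | 2 14 30 186 | 8 14 31 188 | 14 14 29 183 | 20 19 21 177 | 26 23 14 197 | 32 25 14 207 | 38 22 65 212 | 150 26 165 238 | 154 26 163 238 | 158 25 121 236 | 162 24 48 233 | 166 22 15 227 | 170 21 15 215 | 174 20 21 208 | 178 14 38 198 | 182 12 86 196 | 186 12 182 188 | 
(587, 688, 3)
top 12 [528. 165.]
top 20 [505. 168.]
top 40 [447. 177.]
top 160 [102. 228.]
top 172 [ 68. 233.]
top 180 [ 45. 237.]
side 12 [411. 261.]
side 20 [404. 251.]
side 40 [386. 227.]
side 160 [287.  94.]
side 172 [278.  82.]
side 180 [272.  74.]
```

View pics/fin.png

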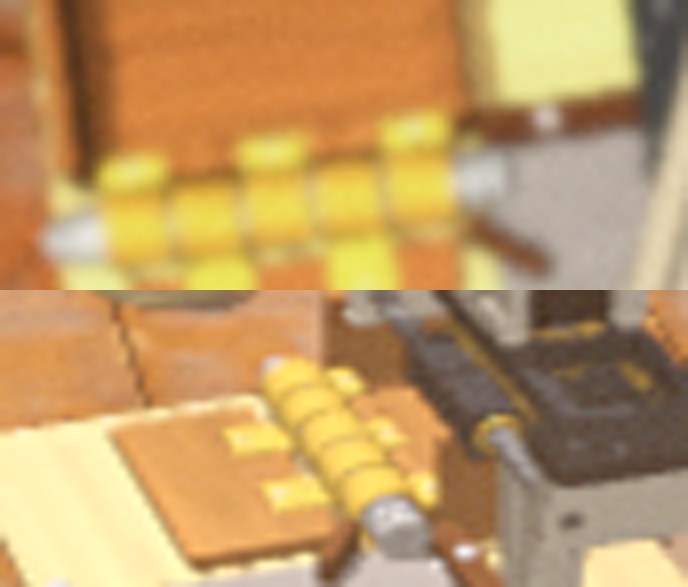

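The pin passes through all five knuckles. In the top view the nose stands clear from (103,230) to (43,238), about 20 mm. The tail stands out from (455,178) to (508,170), about 19 mm. The arm is clear of everything.

```bash
python3 -c "
from plant import robot
print(robot.close_job())"
```

```text
the job is handed in; nothing more can be done
None
```

The job is handed in at about 25 s: I rolled the pin to the rail under the float, set the float down on the bare table, and pushed the pin through all five knuckles, leaving the nose about 20 mm out and the tail about 19 mm out; I took no last picture of the float or the bystanders.

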